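Present the dust extractor's filter plate

ROBOT

A 7-joint arm with a two-finger parallel gripper is mounted at the origin on a cart in front of the work surface, level with it; the furniture and walls round the work are solid. World frame = base frame: x ahead of the robot, y to its left, z up, the work surface at z = 0. Lengths are in mm, angles in rad, forces in N, time in s.
With the tool pointing down it reaches from about 400 to 850 mm from the base axis. Payload 4.4 kg.
Tool frame: the origin (TCP) lies at the centre of the arm's flange, where the gripper is bolted on; the fingertips stand 199 mm ahead of it and the grasp point (between the pads) lies 180 mm ahead of it; z points along the fingers, y is the line along which they close (so a half turn about z gives the same grasp; the last joint's range is limited). The gripper opens to 94 mm and grips with 3 to 60 N. Pads are 16 mm wide; open, the fingers measure 119 mm over their backs; the gripper's body (75 mm by 177 mm) begins 78 mm behind the grasp point.
Start: joints at [-1.189, 0.628, 0.038, 1.517, -0.027, 0.996, -0.02], TCP at [281.424, 585.932, 404.678] pointing down, gripper open.
Joint ranges: [-3.06, 3.06], [-0.37, 2.12], [-1.25, 1.32], [0.18, 2.47], [-1.1, 4.24], [0.23, 1.98], [-2.94, 2.94]. Speed limits (rad/s): [2.57, 2.57, 3.14, 3.14, 3.14, 3.14, 3.14].

INTERFACE

Orientations are given as a rotation vector (axis times angle).
In Python, from workcell import * gives the robot as it stands.
- The arm moves only by the tool send_rows, never from a script. Its argument "deltas" is a list of rows, each a list of 4 numbers: the shift along the tool's x, y, z in units of 40 mm (1.0 is 40 mm), then the turn about the tool's z in units of 5 degrees (1.0 is 5 degrees). A call has 1 to 12 rows; each row is the pose to reach, as a shift and turn from the pose commanded when the call began, along the tool's axes at that moment; what a row does not reach only later rows make up. A row lasts 1/10 s, in which the tool goes at most 50 mm and 8.59 degrees, less where a joint would pass 70% of its speed; a pose out of reach is approached as far as the arm can. A call with a gripper value outside its range is refused whole. "fingers" is the closure, from -1 (fully open) to 1 (shut), set as the call begins (left out, the last holds). The fingers move at their own pace and stop on an object; "force" is the grip in N (left out, the last holds). Time passes only in rows, so rows that repeat a pose let the fingers close. It gives the time, the measured TCP pose, the force, the opening and the grip force at its end, in the units of the state.
- state(): the state, without advancing time (a new reading comes with each control period).
- snapshot(name): name is "side" or "top" or "wrist"; returns the picture (420x560x3 uint8, red, green, blue); there is no depth.
- calibration(name): a dict with "mtx" (3x3 intrinsics, pixels), "distortion" ([k1, k2, p1, p2, k3] as OpenCV has them; the pictures are not rectified), "xyz" and "orientation" of the camera in the world; the wrist camera has in their place "tool_from_camera" (4x4, takes a point from camera to tool coordinates, whose origin is the TCP and whose axes are the flange's). Camera axes: x right, y down, z forward; pixel columns grow to the right and rows downward; lengths in mm; the calibration is good to about 2 mm. A picture is of the moment at which its call begins: read the wrist's pose just before it. calibration takes no time and is no camera call.
- finish_job(): hands the job in; it is judged then, once.
Trained networks look in the newest picture that a camera, given by its name, has taken for a name from the list of things; names that differ only in an ending like _2 or _b are one class to them, and where a whole thing is asked for, a point or a joint stands for the part that bears it (a point fixed in the world has none). Each returns a list of dicts, best first, with "score" (0 to 1); they miss things now and then, are a little off and sometimes report something else, mostly with a low value. They report only what shows in the picture. A call takes as long as a camera call.
- find_in(camera, target): "at" ([x, y, z] in mm, in the coordinates of the camera as it stood for that picture, good to about 4 mm: the middle of the surface that is visible of it).
- mark_of(camera, target): "at" ([x, y, z] in mm, in the coordinates of the camera as it stood for that picture, good to about 4 mm: a listed point, or the origin of a listed thing).
The state is a dict: "t": time; "joints": joint angles; "qvel": joint speeds; "tau": joint torques, N m; "eef_pos": TCP position; "eef_rot": TCP orientation; "ft_force": force on the tool from outside, world axes, zero at the start; "moment": the same for the moment, N m; "finger_gap": finger opening in mm; "grip_force": force on a finger pad.
Only numpy, scipy, OpenCV 4.12 (cv2) and the standard library are available. Lean on these libraries where they do the work, as an engineer would, in place of code of your own. Each camera call takes 0.05 s, during which the arm holds its last target. There are 200 camera calls.

TASK

The small dust extractor on the bench is due a filter check. First push its open dust drawer home until it clicks in at its detent, then swing the hood flap on its top back past upright and leave it there, and draw the filter plate standing beneath it straight up out of its slot by its tab. Finish while still holding the plate upright in the gripper: keep it still, with its lower edge at least 6 cm higher than the machine's flat top and its broad faces parallel to the bench's front edge, so that one of them looks straight back over that edge to the robot's side, and leave the things lying around where they are.

Things in the scene. Friction and masses are not known exactly. Their poses are not given: they have to be found in the camera images.
- extractor: grey sheet-metal dust extractor fixed to the bench, 160 (x) x 180 (y) x 110 mm high to its flat top (deck); origin under its centre at bench level; its -x side is the front with the drawer; yaw up to 0.5 rad. Black hose spigot 18 mm long at the back. Under the hood flap the deck has a slot 90 mm long (along x), 13 wide, 55 deep, its middle at x = +12 mm.
- extractor_drawer (a joint): how far the drawer is out, m: 0 = fully home against its stop, up to 0.065 out; it slides along the extractor's x. It moves with about 1.5 N of friction; a spring detent resists between 17 and 8 mm out (about 5 N in all at its peak; let go there, it springs back out), then snaps it home.
- drawer_front (a point): point on the flat outer face of the drawer's front panel, on its middle line, 75 mm above the bench. The panel is 164 wide and reaches from 16 to 100 mm above the bench; 45 mm below this point a finger lip 70 mm wide sticks out 10 mm. When home the face stands 2 mm proud of the housing's front.
- extractor_hood (a joint): opening angle of the hood flap, rad: 0 = shut, 1.57 = upright, stop at 2.0 (leaning back). Light hinge (0.12 kg flap): let go below about 0.9 it falls shut, beyond about 1.4 it falls back by itself to its stop and stays there.
- hood_hinge (a point): middle of the hood flap's hinge line, which runs along the extractor's y, 65 mm behind its centre and 111 mm above the bench. The hood flap is a hollow pale aluminium cover 100 mm long (from the hinge forward), 130 wide, 32 high, its underside on the deck.
- hood_handle (a point): centre of the hood's black round handle bar, 10 mm thick, 64 mm long between its posts, parallel to the hinge, 88 mm from the hinge line and 32 mm above the hood's outer face (64 mm above its underside). It turns with the hood.
- filter_plate: loose plate, about 0.09 kg: aluminium frame with pale core 70 (x) x 9 (y) x 55 mm (z), pull tab 34 x 9 mm mid upper edge, 81 mm high in all; origin mid lower edge, z to the tab, y square to its broad faces. Starts upright in the slot under the hood, lower edge 55 mm above the bench, axes as the extractor's, up to 8 mm off the slot's middle along x, tab 26 mm above the deck.
- plate_tab (a point): point in the middle of the plate's pull tab, 70 mm above the plate's lower edge (11 mm below the tab's top).
- bench_front (a point): point on the bench top in front of the robot; its x axis points away from the robot, square to the bench's front edge (world x), its y axis runs along the edge.
- drill_index: bystander: small shut case 66 x 100 x 36 mm, to the right of the extractor; origin under its centre
- tape_measure: bystander: tape measure standing on its base 36 x 79 x 62 mm, close to the left side of the extractor; origin under its centre
- jar_nails: bystander: clear jar, 63 mm across, 99 mm high; origin under its centre
- masking_tape: bystander: roll of tape lying flat, 105 mm across, 24 mm high; origin under its centre
- spray_lube: bystander: spray can, 66 mm across, 225 mm high, standing behind and to the right of the extractor; origin under its centre

How it is judged:
By the outcome, as a careful person would: the job done as asked, in the order asked, and still so for the second after the job is handed in, while the arm keeps its last pose, push and grip.
It also fails if it takes over 64 s, if anything falls off the work surface, if the arm or the gripper's body presses on something with over 40 N, if the wrist force passes 120 N, or if a joint passes its speed limit or range.

## Working session

There is one attempt and no reset: what is moved stays moved. The work goes in short steps, Python scripts to look and compute and a tool call to move; the robot and the scene stay as the last step left them, time stands still between calls to the robot, and variables do not carry over. Pictures are saved under pics/ and viewed, at most 10 in all, crops included, and the job is handed in when it is done.

Besides the shell and the picture viewer there is one more tool, called after "Emit:" as name(argument=value, ...), one argument or row to a line, values as JSON. send_rows: Moves the arm, as the interface text tells. Its arguments: {"type":"object","properties":{"deltas":{"type":"array"},"fingers":{"type":"number"},"force":{"type":"number"}},"required":["deltas"]}

```bash
mkdir -p pics; ls; cat > h.py <<'E'
from workcell import *
import numpy as np, cv2
from scipy.spatial.transform import Rotation as R
def snap(c,fn=None):
    s=state(); im=snapshot(c)
    if fn: cv2.imwrite('pics/'+fn,im[:,:,::-1])
    return s,im
def T(c,s=None):
    k=calibration(c)
    if c=='wrist':
        A=np.eye(4);A[:3,:3]=R.from_rotvec(s['eef_rot']).as_matrix();A[:3,3]=s['eef_pos']
        return A@np.array(k['tool_from_camera'])
    A=np.eye(4);o=np.array(k['orientation'],float)
    A[:3,:3]=o if o.shape==(3,3) else R.from_rotvec(o).as_matrix() if o.size==3 else R.from_quat(o).as_matrix()
    A[:3,3]=k['xyz'];return A
def w(c,s,p): return (T(c,s)@np.append(p,1))[:3]
E
python3 - <<'E'
from h import *
for c in ('side','top'):
    print(c,calibration(c)['xyz'],calibration(c)['orientation'])
    s,im=snap(c,c+'1.png')
    for t in ['extractor','drawer_front','hood_hinge','hood_handle','plate_tab','filter_plate','bench_front','drill_index','tape_measure','jar_nails','masking_tape','spray_lube']:
        print(t,[(np.round(w(c,s,d['at'])).tolist(),round(d['score'],2)) for d in mark_of(c,t)[:2]])
s=state();print(s['t'],s['eef_pos'],R.from_rotvec(s['eef_rot']).as_matrix().round(3),s['finger_gap'])
print(calibration('wrist')['tool_from_camera'])
E
```

```text
pics
side [ 643.05206729 -655.61348508  822.60163474] [-2.27192035 -0.06176316  0.05988422]
extractor [([528.0, 252.0, 2.0], 0.61), ([415.0, 217.0, 74.0], 0.21)]
drawer_front [([415.0, 216.0, 75.0], 0.77)]
hood_hinge [([586.0, 273.0, 111.0], 0.63)]
hood_handle [([508.0, 250.0, 176.0], 0.58)]
plate_tab []
filter_plate []
bench_front [([449.0, -0.0, 1.0], 0.97)]
drill_index [([558.0, 96.0, 0.0], 0.67)]
tape_measure [([510.0, 250.0, 176.0], 0.67)]
jar_nails [([614.0, -99.0, 1.0], 0.78)]
masking_tape [([382.0, -53.0, -4.0], 0.94)]
spray_lube []
top [ 321.47667143  242.85106804 1078.13529278] [-1.78450864  2.35850117 -0.32331089]
extractor [([529.0, 253.0, -4.0], 0.76), ([450.0, 359.0, -0.0], 0.58)]
drawer_front [([417.0, 217.0, 77.0], 0.63)]
hood_hinge [([587.0, 273.0, 108.0], 0.92)]
hood_handle [([505.0, 244.0, 177.0], 0.85), ([555.0, 92.0, -2.0], 0.38)]
plate_tab []
filter_plate []
bench_front [([448.0, 0.0, 1.0], 0.72)]
drill_index [([554.0, 91.0, -1.0], 0.77)]
tape_measure [([451.0, 360.0, -1.0], 0.88), ([449.0, -1.0, -1.0], 0.16)]
jar_nails [([611.0, -100.0, -4.0], 0.66)]
masking_tape [([378.0, -53.0, 2.0], 0.92)]
spray_lube [([756.0, 161.0, -3.0], 0.62)]
1.3 [281.41324515 585.92331054 404.68757491] [[-0.901  0.433 -0.   ]
 [ 0.433  0.901 -0.   ]
 [ 0.    -0.    -1.   ]] 94.25279593610013
[[ 2.73177282e-04 -9.59175218e-01 -2.82812353e-01  8.19357991e+01]
 [ 9.99999547e-01  4.26745046e-06  9.51457469e-04  4.57694279e-01]
 [-9.11407538e-04 -2.82812485e-01  9.59174785e-01  2.02487854e+01]
 [ 0.00000000e+00  0.00000000e+00  0.00000000e+00  1.00000000e+00]]
```

View pics/top1.png

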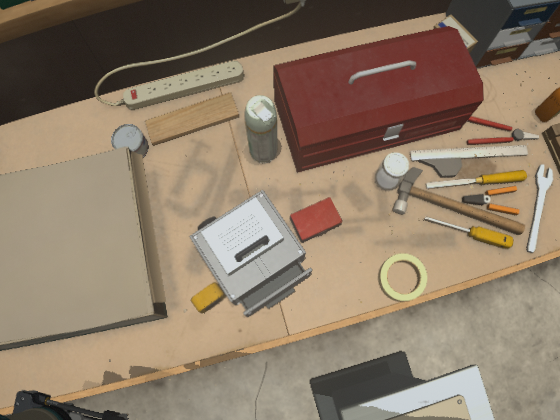

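View pics/side1.png

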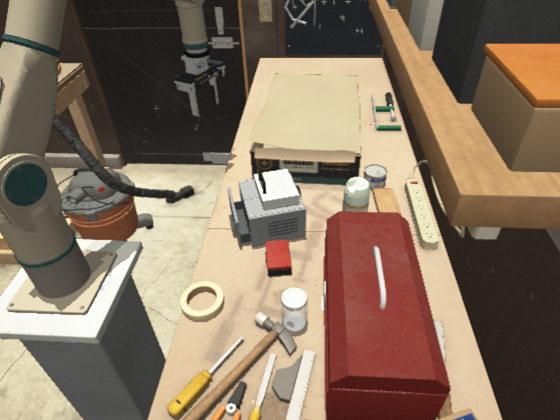

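The top view shows the extractor at about (250,250) px with its drawer facing the bench edge. The drawer is partly out, and its yaw is about 0.32 rad from the marks. The tape measure is at (207,297), the red case at (317,220) and the can at (261,130). I'll move to a spot in front of and above the drawer to refine these with the wrist camera.

```bash
cat >> h.py <<'E'
def go(p,yaw,s=None):
    "row (units) to reach TCP p with tool y at world angle yaw deg"
    s=s or state(); M=R.from_rotvec(s['eef_rot']).as_matrix()
    cur=np.degrees(np.arctan2(M[1,1],M[0,1])); d=(yaw-cur+180)%360-180
    v=M.T@(np.array(p,float)-s['eef_pos'])
    print('row',(v/40).round(3).tolist(),round(-d/5,3),'dist',np.linalg.norm(v).round(),'yaw',cur.round(2),'t',round(s['t'],2))
def look(c,names,fn=None):
    s,im=snap(c,fn)
    for t in names:
        print(t,[(w(c,s,d['at']).round(1).tolist(),round(d['score'],2)) for d in mark_of(c,t)[:1]])
E
python3 -c "
from h import *
go([330,185,420],108.3)"
```

```text
row [-5.435, -8.509, -0.383] -8.792 dist 404.0 yaw 64.34 t 1.3
```

Emit:
send_rows(
  deltas=[
    [-0.5,-0.85,-0.04,-0.9],
    [-1.1,-1.7,-0.08,-1.8],
    [-1.6,-2.55,-0.12,-2.7],
    [-2.2,-3.4,-0.15,-3.5],
    [-2.7,-4.25,-0.2,-4.4],
    [-3.3,-5.1,-0.23,-5.3],
    [-3.8,-5.95,-0.27,-6.2],
    [-4.35,-6.8,-0.3,-7.0],
    [-4.9,-7.65,-0.35,-7.9],
    [-5.4,-8.5,-0.38,-8.8],
    [-5.4,-8.5,-0.38,-8.8],
    [-5.4,-8.5,-0.38,-8.8],
  ],
  fingers=1,
  force=15,
)

```text
t: 2.5
eef_pos: [329.2, 185.5, 420.3]
eef_rot: [-0.496, 3.101, 0.001]
ft_force: [-0.1, -0.1, -0.0]
finger_gap: 1.8
grip_force: 0.0
```

```bash
python3 -c "
from h import *
N=['extractor','drawer_front','hood_hinge','hood_handle']
look('wrist',N,'w1.png');look('top',N)
s=state();print(s['eef_pos'],s['joints'],s['ft_force'],s['finger_gap']);go([330,185,420],108.3)"
```

```text
extractor [([527.4, 253.1, -3.8], 0.91)]
drawer_front [([421.2, 217.5, 75.1], 0.7)]
hood_hinge []
hood_handle []
extractor [([529.7, 252.3, -0.1], 0.98)]
drawer_front [([418.2, 217.8, 74.4], 0.58)]
hood_hinge [([592.1, 272.2, 112.0], 0.76)]
hood_handle [([503.2, 244.9, 175.9], 0.58)]
[328.81994157 186.32031859 419.79042661] [-0.49029332  0.22317181 -0.12063977  2.19009092  0.03977852  0.73045838
  1.25413813] [ 0.64105731 -0.82150221  0.01971828] 0.6800505684699314
row [-0.018, -0.041, -0.005] 0.018 dist 2.0 yaw 108.39 t 3.0
```

View pics/w1.png

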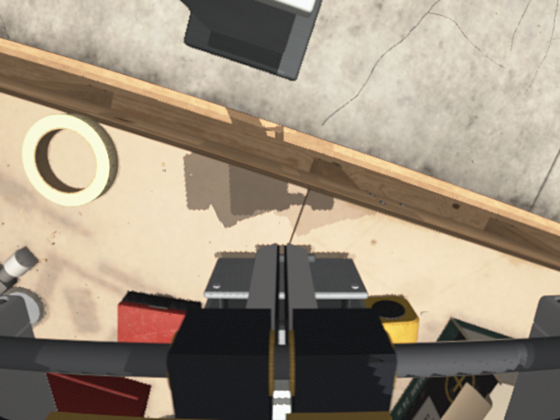

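The wrist view shows the drawer edges level (rows about 255–295), so the tool is square to the extractor. Next I'll descend in front of the drawer.

```bash
cat >> h.py <<'E'
C=np.array([528.5,252.5]);Y=np.radians(18.1)
def E(x,z,y=0): return [C[0]+x*np.cos(Y)-y*np.sin(Y),C[1]+x*np.sin(Y)+y*np.cos(Y),z]
E
python3 -c "
from h import *
go(E(-155,266),108.1)
go(E(-90,266),108.1)"
```

```text
row [-1.385, 0.015, 3.845] 0.058 dist 163.0 yaw 108.39 t 3.0
row [-3.01, 0.006, 3.844] 0.058 dist 195.0 yaw 108.39 t 3.0
```

Emit:
send_rows(
  deltas=[
    [-0.2,0,0.8,0],
    [-0.5,0,1.6,0],
    [-0.8,0,2.4,0],
    [-1.1,0,3.2,0.05],
    [-1.38,0,3.84,0.05],
    [-1.38,0,3.84,0.05],
    [-1.7,0,3.84,0.05],
    [-1.9,0,3.84,0.05],
    [-2.1,0,3.84,0.05],
    [-2.3,0,3.84,0.05],
    [-2.45,0,3.84,0.05],
    [-2.6,0,3.84,0.05],
  ],
)

```text
t: 4.2
eef_pos: [426.9, 218.4, 266.4]
eef_rot: [0.493, -3.099, 0.002]
ft_force: [-8.5, -1.7, 6.5]
finger_gap: 0.4
grip_force: 4.5
```

```bash
python3 -c "
from h import *
s=state();print(s['eef_pos'],s['ft_force'])
go(E(-90,266),108.1)"
```

```text
[426.9244539  218.37588307 266.42983549] [-8.48466822 -1.66598892  6.53631531]
row [-0.429, 0.022, 0.009] -0.002 dist 17.0 yaw 108.09 t 4.2
```

Emit:
send_rows(
  deltas=[
    [-0.1,0,0,0],
    [-0.2,0,0,0],
    [-0.3,0,0,0],
    [-0.3,0,0,0],
  ],
)

```text
t: 4.6
eef_pos: [438.7, 222.1, 266.0]
eef_rot: [0.494, -3.101, 0.001]
ft_force: [0.2, -1.2, -1.2]
finger_gap: 0.6
grip_force: 0.6
```

```bash
python3 -c "
from h import *
go(E(-90,266),108.1)
print(state()['ft_force'])
N=['extractor','drawer_front']
look('wrist',N,'w2.png');look('top',N);look('side',N)"
```

```text
row [-0.119, 0.025, -0.0] -0.002 dist 5.0 yaw 108.09 t 4.6
[ 0.18033234 -1.21694201 -1.16817957]
extractor [([528.8, 254.4, 1.2], 0.72)]
drawer_front []
extractor []
drawer_front [([447.6, 226.4, 76.3], 0.42)]
extractor [([524.5, 252.1, 1.5], 0.91)]
drawer_front [([444.0, 225.7, 74.6], 0.59)]
```

View pics/w2.png

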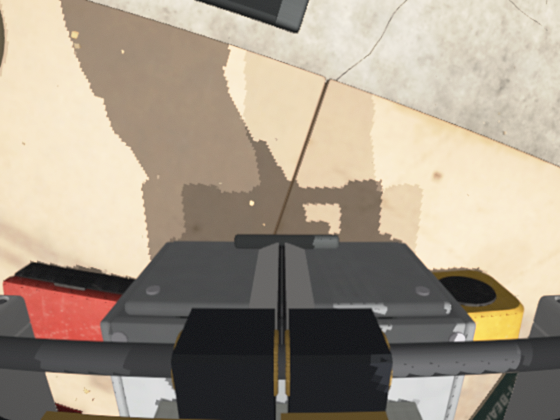

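The wrist view shows the fingers at (280,300) in front of the drawer panel. The force has dropped to about 0 and the face reads about 84 mm from centre, so it has probably snapped home. I'll press lightly to make sure it is against the stop.

Emit:
send_rows(
  deltas=[
    [-0.05,0,0,0],
    [-0.1,0,0,0],
    [-0.15,0,0,0],
    [-0.2,0,0,0],
    [-0.2,0,0,0],
  ],
)

```text
t: 5.55
eef_pos: [442.9, 223.7, 265.6]
eef_rot: [0.493, -3.091, 0.006]
ft_force: [-10.0, -2.7, 7.1]
finger_gap: 1.0
grip_force: 5.6
```

It stopped at the predicted home position with 10 N on the stop. I'll back off, rise, and turn for the handle.

Emit:
send_rows(
  deltas=[
    [0.4,0,0,0],
    [0.8,0,-0.6,0],
    [1.0,0,-1.6,1.5],
    [0.8,0,-2.6,3],
    [0.4,0,-3.6,4.5],
    [0,0,-4.2,6],
    [-0.4,0,-4.4,7.5],
    [-0.8,0,-4.4,9],
    [-1.1,0,-4.4,10.5],
    [-1.4,0,-4.4,12],
    [-1.6,0,-4.4,13.5],
    [-1.6,0,-4.4,15],
  ],
  fingers=-0.2,
)

```text
t: 6.75
eef_pos: [508.6, 245.1, 442.2]
eef_rot: [1.504, 2.757, 0.002]
ft_force: [-0.7, 0.2, 0.1]
finger_gap: 56.3
grip_force: 0.0
```

```bash
python3 -c "
from h import *
look('wrist',['hood_handle','hood_hinge']);look('top',['hood_handle','hood_hinge','drawer_front','extractor'],'top2.png');look('side',['hood_handle','hood_hinge','drawer_front'])
print(state()['finger_gap'])
print(E(-23,175));go(E(-23,362),18.1);go(E(-23,420),18.1)"
```

```text
hood_handle [([504.9, 248.2, 174.8], 0.75)]
hood_hinge [([591.8, 274.6, 111.6], 0.74)]
hood_handle [([505.6, 247.6, 176.9], 0.83)]
hood_hinge []
drawer_front [([449.1, 230.4, 77.7], 0.8)]
extractor [([529.0, 250.3, 0.4], 0.76)]
hood_handle [([508.9, 248.5, 176.0], 0.87)]
hood_hinge [([586.6, 274.5, 109.1], 0.61)]
drawer_front [([444.6, 227.1, 74.8], 0.54)]
56.35525188703178
[np.float64(506.63813817256096), np.float64(245.35444211849318), 175]
row [0.026, -0.008, 2.009] 3.002 dist 80.0 yaw 33.11 t 7.35
row [0.026, -0.008, 0.559] 3.002 dist 22.0 yaw 33.11 t 7.35
```

Emit:
send_rows(
  deltas=[
    [0,0,0.2,1.5],
    [0.03,-0.02,0.5,3],
    [0.03,-0.02,0.8,3],
    [0.03,-0.02,1.1,3],
    [0.03,-0.02,1.4,3],
    [0.03,-0.02,1.7,3],
    [0.03,-0.02,1.9,3],
    [0.03,-0.02,2.03,3],
    [0.03,-0.02,2.03,3],
  ],
)

```text
t: 8.25
eef_pos: [506.0, 245.2, 360.3]
eef_rot: [-1.844, -2.543, 0.002]
ft_force: [0.2, -0.4, -0.2]
finger_gap: 56.3
grip_force: 0.0
```

Emit:
send_rows(
  deltas=[
    [0,0,0,0],
    [0,0,0,0],
    [0,0,0,0],
    [0,0,0,0],
    [0,0,0,0],
    [0,0,0,0],
  ],
  fingers=1,
  force=12,
)

```text
t: 8.85
eef_pos: [506.1, 245.3, 361.2]
eef_rot: [1.844, 2.543, 0.0]
ft_force: [-0.7, -0.3, -0.4]
finger_gap: 11.8
grip_force: 0.0
```

```bash
sed -i 's/^C=.*;Y/C=np.array([528.5,253.5]);Y/' h.py; python3 -c "
from h import *
s=state();print(s['ft_force'],s['finger_gap'],s['grip_force'],s['eef_pos'])
p=np.array(s['eef_pos']);M=R.from_rotvec(s['eef_rot']).as_matrix();print(M.round(3))
r=np.hypot(88,64);a0=np.arctan2(64,88)
for th in np.arange(.1,1.75,.1):
    dx=-r*np.cos(a0+th)+88; dz=r*np.sin(a0+th)-64
    d=np.array([dx*np.cos(Y),dx*np.sin(Y),dz]); print(th.round(2),(M.T@d/40).round(2).tolist())
"
```

```text
[-0.72691053 -0.29867951 -0.44520431] 11.820084099023108 0.0 [506.13394002 245.34692932 361.15271461]
[[-0.311  0.951  0.   ]
 [ 0.951  0.311  0.   ]
 [ 0.     0.    -1.   ]]
0.1 [0.0, 0.17, -0.21]
0.2 [0.0, 0.36, -0.41]
0.3 [0.0, 0.57, -0.58]
0.4 [0.0, 0.8, -0.73]
0.5 [0.0, 1.04, -0.86]
0.6 [0.0, 1.29, -0.96]
0.7 [0.0, 1.55, -1.04]
0.8 [0.0, 1.82, -1.09]
0.9 [0.0, 2.09, -1.12]
1.0 [0.0, 2.36, -1.12]
1.1 [0.0, 2.63, -1.09]
1.2 [0.0, 2.89, -1.03]
1.3 [0.0, 3.15, -0.95]
1.4 [0.0, 3.4, -0.84]
1.5 [0.0, 3.64, -0.71]
1.6 [0.0, 3.86, -0.55]
1.7 [0.0, 4.07, -0.37]
```

Emit:
send_rows(
  deltas=[
    [0,0,0,0],
    [0,0,0,0],
    [0.0,0.17,-0.21,0],
    [0.0,0.36,-0.41,0],
    [0.0,0.57,-0.58,0],
    [0.0,0.8,-0.73,0],
    [0,0.8,-0.73,0],
  ],
)

```text
t: 9.55
eef_pos: [537.7, 255.4, 392.4]
eef_rot: [1.844, 2.542, 0.002]
ft_force: [-3.5, -1.1, 7.4]
finger_gap: 9.5
grip_force: 12.0
```

```bash
python3 -c "
from h import *
look('side',['hood_handle'],'side3.png');look('top',['hood_handle'])
s=state();print(s['ft_force'],s['finger_gap'],s['grip_force'])"
```

```text
hood_handle [([542.1, 259.5, 204.6], 0.76)]
hood_handle []
[-3.33050559 -2.02572757  6.90395269] 9.354974175164505 11.998696625232697
```

The handle came up with the gripper, from z 175 to 205. Continuing the arc.

Emit:
send_rows(
  deltas=[
    [0,0.24,-0.13,0],
    [0,0.49,-0.23,0],
    [0,0.75,-0.32,0],
    [0,1.02,-0.37,0],
    [0,1.29,-0.4,0],
    [0,1.56,-0.4,0],
    [0,1.83,-0.37,0],
    [0,2.09,-0.31,0],
    [0,2.09,-0.31,0],
  ],
)

```text
t: 10.65
eef_pos: [618.0, 281.3, 403.5]
eef_rot: [1.843, 2.54, 0.004]
ft_force: [1.2, -1.6, 2.7]
finger_gap: 9.4
grip_force: 12.0
```

```bash
python3 -c "
from h import *
look('side',['hood_handle','hood_hinge']);look('top',['hood_handle'])
s=state();print(s['ft_force'],s['finger_gap'],s['grip_force'],s['joints'])"
```

```text
hood_handle [([622.6, 284.2, 216.3], 0.58)]
hood_hinge [([587.1, 275.2, 111.0], 0.65)]
hood_handle []
[ 2.27660631 -2.65329155  4.9335252 ] 9.398226032089552 11.998787820339203 [-0.63889065  0.68836866  0.3074475   1.43927558 -0.22320427  1.04530306
  0.02988996]
```

Emit:
send_rows(
  deltas=[
    [0,0.13,0.04,0],
    [0,0.26,0.08,0],
    [0,0.51,0.19,0],
    [0,0.75,0.32,0],
    [0,0.97,0.48,0],
    [0,1.08,0.57,0],
    [0,1.08,0.57,0],
  ],
)

```text
t: 11.6
eef_pos: [658.0, 294.4, 378.5]
eef_rot: [1.845, 2.542, -0.001]
ft_force: [3.2, -2.3, 0.6]
finger_gap: 9.6
grip_force: 12.0
```

```bash
python3 -c "
from h import *
look('wrist',['hood_handle']);look('side',['hood_handle','hood_hinge'],'side4.png')
s=state();print(s['ft_force'],s['finger_gap'],s['grip_force'])"
```

```text
hood_handle [([656.5, 296.0, 192.8], 0.77)]
hood_handle [([661.2, 297.8, 190.5], 0.96)]
hood_hinge [([585.7, 274.3, 112.4], 0.57)]
[ 3.12924661 -5.26862886 -1.34010878] 9.347184172042592 12.004026621580124
```

View pics/side4.png

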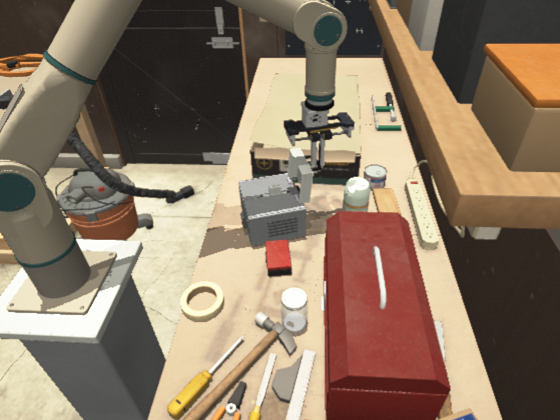

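The side view shows the hood standing upright at (300,172) px, with the gripper on its handle behind it. I'll open slightly and rise.

Emit:
send_rows(
  deltas=[
    [0,0,0,0],
    [0,0,0,0],
    [0,0,0,0],
    [0,0,-0.3,0],
    [0,0,-0.7,0],
    [0,0,-1.2,0],
    [0,0,-1.8,0],
    [0,0,-2.5,0],
    [0,0,-3,0],
    [0,0,-3,0],
  ],
  fingers=0.55,
)

```text
t: 12.85
eef_pos: [657.4, 294.8, 504.3]
eef_rot: [1.842, 2.541, 0.01]
ft_force: [-0.6, 0.9, -0.5]
finger_gap: 21.1
grip_force: 0.0
```

```bash
python3 -c "
from h import *
look('side',['hood_handle','hood_hinge','plate_tab','filter_plate']);look('top',['plate_tab','filter_plate','hood_handle','hood_hinge'],'top5.png')
print(E(12,0)); go(E(12,430),108.1)"
```

```text
hood_handle [([683.4, 304.6, 165.4], 0.64)]
hood_hinge [([586.7, 271.2, 114.6], 0.85)]
plate_tab [([539.6, 258.6, 126.8], 0.59)]
filter_plate [([540.2, 254.9, 55.7], 0.68)]
plate_tab []
filter_plate []
hood_handle [([678.8, 302.1, 166.4], 0.66)]
hood_hinge [([591.1, 273.2, 111.2], 0.88)]
[np.float64(539.9061887795334), np.float64(257.2281171555688), 0]
row [0.02, -3.073, 1.733] -18.001 dist 141.0 yaw 18.09 t 13.35
```

View pics/top5.png

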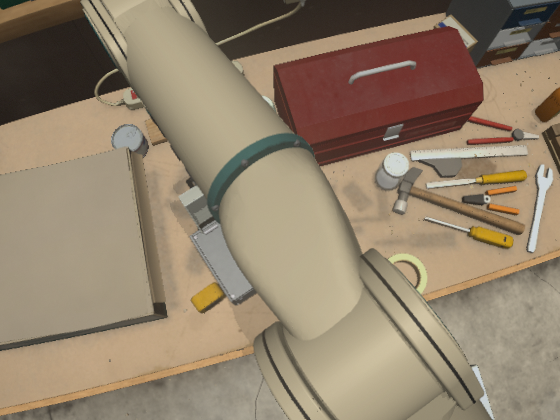

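The top view shows the hood swung back at about (197,203) px, with the arm hiding the rest. The handle height of 165 mm matches the 2.0 rad stop. Now over to the tab.

Emit:
send_rows(
  deltas=[
    [0,-0.4,0,-1.6],
    [0,-0.8,0,-3.2],
    [0,-1.2,0.2,-4.8],
    [0,-1.6,0.4,-6.4],
    [0,-2,0.6,-8],
    [0,-2.4,0.8,-9.6],
    [0,-2.8,1.0,-11.2],
    [0,-3.07,1.2,-12.8],
    [0.02,-3.07,1.4,-14.4],
    [0.02,-3.07,1.4,-16],
    [0.02,-3.07,1.4,-17.5],
    [0.02,-3.07,1.4,-18],
  ],
  fingers=0.1,
)

```text
t: 14.55
eef_pos: [540.2, 257.0, 443.7]
eef_rot: [0.499, -3.101, -0.0]
ft_force: [-0.1, 0.7, -0.3]
finger_gap: 42.4
grip_force: 0.0
```

```bash
python3 -c "
from h import *
for i in range(2): look('wrist',['plate_tab','filter_plate','hood_hinge'],'w6.png');
look('side',['plate_tab','filter_plate']);look('top',['plate_tab','filter_plate'])
s=state();print(s['finger_gap'],s['joints']);go(E(12,430),108.1)"
```

```text
plate_tab [([538.2, 255.3, 125.2], 0.62)]
filter_plate [([539.0, 255.3, 52.6], 0.91)]
hood_hinge [([590.0, 275.0, 111.9], 0.87)]
plate_tab [([539.1, 256.7, 125.8], 0.95)]
filter_plate [([538.7, 259.2, 56.7], 0.62)]
hood_hinge [([592.3, 276.7, 110.0], 0.96)]
plate_tab [([541.0, 255.3, 126.2], 0.66)]
filter_plate [([539.6, 254.8, 56.9], 0.47)]
plate_tab []
filter_plate [([539.5, 253.7, 56.4], 0.8)]
42.02718208636 [-0.43761099  0.51298974 -0.08432439  1.61764942  0.04873203  1.01299655
  1.34955382]
row [0.005, 0.0, 0.347] -0.002 dist 14.0 yaw 108.09 t 15.25
```

View pics/w6.png

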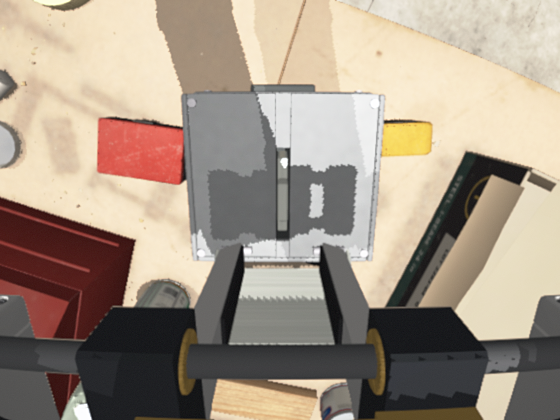

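The wrist view shows the slot and tab as a vertical line at (283,150–235) px, centred between the fingers and square to the tool. I'll descend until the tips are 4 mm above the deck.

Emit:
send_rows(
  deltas=[
    [0,0,0.5,0],
    [0,0,1.0,0],
    [0,0,1.5,0],
    [0,0,2.0,0],
    [0,0,2.4,0],
    [0,0,2.7,0],
    [0,0,2.9,0],
    [0,0,3.05,0],
    [0,0,3.15,0],
    [0,0,3.24,0],
    [0,0,3.24,0],
  ],
)

```text
t: 16.35
eef_pos: [540.1, 257.3, 314.2]
eef_rot: [0.494, -3.102, -0.0]
ft_force: [0.7, -0.7, -0.5]
finger_gap: 42.3
grip_force: 0.0
```

Emit:
send_rows(
  deltas=[
    [0,0,0,0],
    [0,0,0,0],
    [0,0,0,0],
    [0,0,0,0],
    [0,0,0,0],
    [0,0,0,0],
    [0,0,0,0],
    [0,0,0,0],
  ],
  fingers=1,
  force=25,
)

```text
t: 17.15
eef_pos: [540.2, 257.3, 314.4]
eef_rot: [-0.494, 3.102, 0.0]
ft_force: [-0.6, -0.9, 0.3]
finger_gap: 8.5
grip_force: 25.0
```

Emit:
send_rows(
  deltas=[
    [0,0,-0.1,0],
    [0,0,-0.3,0],
    [0,0,-0.6,0],
    [0,0,-0.9,0],
    [0,0,-1.2,0],
    [0,0,-1.6,0],
    [0,0,-2.0,0],
    [0,0,-2.4,0],
    [0,0,-2.8,0],
    [0,0,-3.2,0],
    [0,0,-3.6,0],
    [0,0,-3.75,0],
  ],
)

```text
t: 18.35
eef_pos: [540.3, 257.4, 466.8]
eef_rot: [-0.493, 3.099, 0.002]
ft_force: [-0.3, 0.3, 0.2]
finger_gap: 9.0
grip_force: 25.0
```

```bash
python3 -c "
from h import *
look('side',['filter_plate','plate_tab','hood_handle'])
look('wrist',['filter_plate','plate_tab'])
s=state();print(s['ft_force'],s['finger_gap'],s['grip_force']);go(s['eef_pos'],0)"
```

```text
filter_plate [([542.2, 253.7, 208.1], 0.79)]
plate_tab [([543.8, 257.7, 278.5], 0.57)]
hood_handle [([682.2, 305.0, 166.1], 0.67)]
filter_plate [([539.7, 258.4, 203.0], 0.72)]
plate_tab [([538.6, 256.4, 274.2], 0.84)]
[ 0.48132247  0.13600397 -1.19079394] 8.946276548915424 24.99415397644043
row [0.0, 0.0, 0.0] 21.619 dist 0.0 yaw 108.1 t 18.7
```

The plate is out, with its lower edge at about 205 mm. Next I turn its faces parallel to the bench edge.

Emit:
send_rows(
  deltas=[
    [0,0,0,0.5],
    [0,0,0,1.5],
    [0,0,0,2.5],
    [0,0,0,3.5],
    [0,0,0,4.5],
    [0,0,0,5.5],
    [0,0,0,6.5],
    [0,0,0,7.5],
    [0,0,0,8.5],
    [0,0,0,9.5],
    [0,0,0,10.5],
    [0,0,0,11.3],
  ],
)

```text
t: 19.9
eef_pos: [540.0, 257.3, 463.6]
eef_rot: [-1.038, -2.964, 0.002]
ft_force: [-0.2, 0.0, -0.8]
finger_gap: 9.0
grip_force: 25.0
```

Emit:
send_rows(
  deltas=[
    [0,0,0,1],
    [0,0,0,2],
    [0,0,0,3],
    [0,0,0,4],
    [0,0,0,5],
    [0,0,0,6],
    [0,0,0,7],
    [0,0,0,8],
    [0,0,0,9],
    [0,0,0,9.8],
    [0,0,0,10.32],
    [0,0,0,10.32],
  ],
)

```text
t: 21.1
eef_pos: [539.9, 257.4, 463.6]
eef_rot: [-2.221, -2.221, 0.002]
ft_force: [0.1, 0.0, -0.4]
finger_gap: 9.0
grip_force: 25.0
```

Emit:
send_rows(
  deltas=[
    [0,0,0,0],
    [0,0,0,0],
    [0,0,0,0],
    [0,0,0,0],
    [0,0,0,0],
  ],
)

```text
t: 21.6
eef_pos: [540.1, 257.2, 464.3]
eef_rot: [-2.221, -2.221, -0.0]
ft_force: [0.1, -0.3, -0.5]
finger_gap: 9.0
grip_force: 25.0
```

```bash
python3 -c "
from h import *
look('side',['filter_plate','plate_tab','hood_handle','hood_hinge','drawer_front'],'side7.png')
look('top',['filter_plate','drawer_front','tape_measure','drill_index'])
s,im=snap('wrist','w7.png');a=cv2.imread('pics/side7.png')[90:290,190:430];b=cv2.imread('pics/w7.png')
cv2.imwrite('pics/c7.png',np.hstack([cv2.resize(a,(400,333)),cv2.resize(b,(400,333))]))
print(s['ft_force'],s['qvel'],s['finger_gap'],s['eef_pos']);go(s['eef_pos'],0)"
```

```text
filter_plate [([544.3, 255.1, 207.4], 0.53)]
plate_tab []
hood_handle [([684.0, 303.2, 165.5], 0.79)]
hood_hinge [([589.7, 274.4, 113.3], 0.71)]
drawer_front [([445.1, 227.3, 76.2], 0.6)]
filter_plate []
drawer_front []
tape_measure [([453.6, 357.6, -2.4], 0.96)]
drill_index []
[ 0.7839253   0.16487946 -0.37890468] [ 1.99285315e-05  6.47893153e-05 -1.62154774e-03  3.47345943e-04
  6.39548109e-04  7.20633197e-04  4.52337356e-04] 9.111262181504957 [540.11274801 257.25268799 464.24827956]
row [-0.0, -0.0, 0.0] -0.001 dist 0.0 yaw -0.01 t 22.2
```

View pics/c7.png

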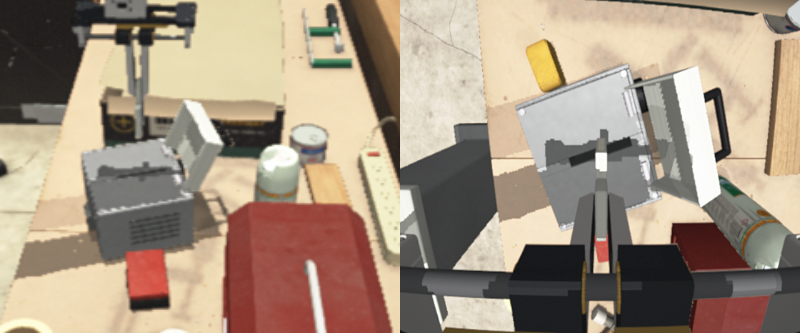

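The views show the plate edge-on and vertical at (600,150) in the wrist view, well above the empty slot. The hood is back at its stop, the drawer is shut and the bystanders have not moved. Handing in.

```bash
python3 -c "
from workcell import *
print(finish_job())"
```

```text
the job is handed in; nothing more can be done
None
```

I handed the job in at about 22 s. The drawer is home against its stop and the hood is back at its stop. The plate is held still and upright, with its lower edge about 9 cm above the deck and its faces parallel to the bench's front edge. No judged result came back.

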